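Prop the bench magnifier on its leg and hold it upright

TASK

Lift the brass ring up off the wooden post of the magnifier stand and set it down in the blue tray (carry it down to the tray's floor, do not drop it, then let go). Then flip the magnifier's side leg down, past its springy mid point, until it stays fully down. Last, swing the magnifier frame upright until the leg's foot meets the base plate, and finish while still holding the frame upright with the fingers, because it tips back towards the robot when let go; leave the other things on the bench alone.

Things in the scene. Friction and masses are not known exactly. Their poses are not given: they have to be found in the camera images.
- stand: White base plate of the magnifier, 210 x 250 mm, 12 mm thick, fixed to the bench; place and yaw vary. Origin on the bench under the frame's hinge line; x points away from the robot (give or take the yaw), to the side where the leg comes down; y runs along the hinge line; z up. It reaches from x = -90 to 120 mm and y = -135 to 115 mm.
- frame (a joint): Tipping angle of the grey magnifier frame about the hinge line, rad: 0 upright, -0.5 leaning on its stop towards the robot (base -x), where it starts. Spring and weight always tip it back there: about 2 N at the rail lift it, 1.5 N hold it upright; no catch. With the leg down its foot meets the base plate at 0 and stops it; with the leg up it could go on to 0.3.
- frame_hinge (a point): Middle of the frame's hinge line, 20 mm above the bench, over the base's origin. The frame has two 12 mm square posts at y = +-80 mm, a crossbar 90 mm and a lens (98 mm wide) centred 147 mm above this line, and a green rail at the top.
- rail_mid (a point): Middle of the green top rail of the frame: a bar 14 mm in diameter, 190 mm long along the base's y axis, 210 mm from the hinge line (230 mm above the bench when upright). The lens begins 14 mm below its centre line. Pinch it from above, or push it from the robot's side.
- leg (a joint): Angle q of the side leg on the frame, rad: 0 stowed level along the frame (towards base +y), growing as its end goes down, stop at 1.72 = fully down. An over-centre spring drives it to 0 from below 0.8 and to 1.72 from above; about 3 N down on the red pad flip it. The swing is splayed: direction of the leg in the upright frame is cos q along y plus sin q along (0.343, 0, -0.939).
- leg_hinge (a point): Hinge of the leg on the frame: 28 mm to the +x side of the frame's plane, y = -70 mm, 90 mm from the frame's hinge line; moves as the frame tips. The leg is a steel rod 12 mm in diameter, 98 mm long from here, with a black foot at its end.
- leg_pad (a point): Centre of the red thumb pad on the leg, 78 mm from the leg's hinge: 26 mm across, 30 mm along the leg, 8 mm thick. Stowed, it lies nearly level, 30 mm out from the frame, free from straight above.
- ring: Brass ring, outer diameter 60 mm, hole 30 mm, 14 mm high, about 0.2 kg. Origin at the centre of its underside, z along its axis. It starts flat on the post's collar, 45 mm above the bench, in the way of the leg.
- post_top (a point): Top of the wooden tapered post on the base, 81 mm above the bench; 12 mm in diameter at the top, 22 mm at the collar on which the ring lies, 36 mm below the top. Fixed.
- tray: Blue open tray, 160 x 160 mm outside, walls 5 mm thick and 20 mm high, floor 5 mm thick, fixed to the bench. Origin on the bench under its centre. It may be on the left or on the right.
- board: Terracotta soldering board, 150 x 150 mm, up to 30 mm high, fixed on the other side from the tray. Not used.
- brush: Loose bench brush, 150 x 42 x 38 mm. Leave alone.
- saw: Loose piercing saw with wooden handle, some 245 mm long, lying at the far edge. Leave alone.
- cup0: Small square aluminium cup, 35 mm. Leave alone.
- cup1: Small square aluminium cup, 35 mm. Leave alone.
- flux: Amber jar, 44 mm in diameter, 75 mm high. Leave alone.
- dish: White dish, 90 mm in diameter, 18 mm high. Leave alone.
Not all that is in view belongs to the job. Leave any black look-alike of the ring alone. Of the things that look like the tray, the smaller one is meant.

How it is judged:
On the way, in this order (a step that is already met when the one before it is completed fails the run):
1. the brass ring is lifted clear above the post (height (world z) of ring above 0.09 m and contact force between the fingers and ring above 0.5 N), for 0.1 s.
2. the ring is lowered to the tray's floor in the fingers (z of ring in the frame of tray below 0.018 m and horizontal distance between ring and tray below 0.07 m and contact force between the fingers and ring above 0.5 N), for 0.05 s.
3. the ring is let go in the tray (z of ring in the frame of tray below 0.012 m and horizontal distance between ring and tray below 0.07 m and contact force between the fingers and ring below 0.05 N), for 0.1 s.
4. the leg is flipped fully down (value of joint leg above 1.6 rad), for 0.2 s.
5. the frame is raised upright by the fingers (value of joint frame above -0.06 rad and contact force between the fingers and frame above 0.3 N), for 0.2 s.
At the end, for the whole second after the job is handed in: The fingers still hold the magnifier frame (contact over 0.3 N), which stands still within 0.06 rad of upright with its leg fully down (joint over 1.6 rad); the brass ring lies flat and at rest on the tray's floor (all of step 5 and value of joint frame below 0.06 rad and value of joint leg above 1.6 rad and velocity of joint frame between -0.1 and 0.1 rad/s and z of ring in the frame of tray below 0.012 m and horizontal distance between ring and tray below 0.07 m and angle between ring's own z axis and vertical below 0.15 rad and linear speed of ring below 0.02 m/s); the arm keeps its last pose, push and grip.
It fails at once if another thing on the bench is moved by more than 30 mm (distance of any of brush, saw, cup0, cup1, flux, dish from where it was at the start of the episode above 0.03 m).
It also fails if it takes over 64 s, if anything falls off the work surface, if the arm or the gripper's body presses on something with over 40 N, if the wrist force passes 120 N, or if a joint passes its speed limit or range.

ROBOT

A 7-joint arm with a two-finger parallel gripper is mounted at the origin on the work surface. World frame = base frame: x ahead of the robot, y to its left, z up, the work surface at z = 0. Lengths are in m, angles in rad, forces in N, time in s.
With the tool pointing down it reaches from about 0.425 to 0.875 m from the base axis. Payload 4.7 kg.
Tool frame: the origin (TCP) lies midway between the tips of the shut fingers; the grasp point (between the pads) lies 19 mm behind it; z points along the fingers, y is the line along which they close (so a half turn about z gives the same grasp; the last joint's range is limited). The gripper opens to 87 mm and grips with 3 to 60 N. Pads are 19 mm wide; open, the fingers measure 117 mm over their backs; the gripper's body (75 mm by 190 mm) begins 51 mm behind the grasp point.
Start: joints at [1.151, 0.321, -0.07, 1.45, 0.023, 1.371, -0.057], TCP at [0.273, -0.59, 0.223] pointing down, gripper open.
Joint ranges: [-2.86, 2.86], [-0.3, 2.09], [-1.38, 1.24], [0.06, 2.45], [-1.56, 4.7], [0.09, 2.05], [-2.69, 2.69]. Speed limits (rad/s): [2.57, 2.57, 3.14, 3.14, 3.14, 3.14, 3.14].

INTERFACE

Orientations are given as a rotation vector (axis times angle).
In Python, from bench import ctrl gives the robot as it stands. The module is installed in compiled form; this text tells all that it offers.
- The arm moves only by the shell command python3 -m handwheel 'ROWS' [FORCE]. ROWS is JSON, a list of rows, each a list of 7 numbers: the finger opening in m, from 0 to 0.087, then the shift along the tool's x, y, z in m, then the turn, a rotation vector about the tool's x, y, z in degrees. A call has 1 to 12 rows; each row shifts and turns the commanded pose from where the row before left it, along the tool's axes as they then stand; what a row does not reach is not made up. A row lasts 1/8 s, in which the tool goes at most 62.5 mm and 10.7 degrees, less where a joint would pass 70% of its speed; a pose out of reach is approached as far as the arm can. A call is refused whole if a number of a shift passes 0.0625 or a number of a turn 10.7, either way. A call with a gripper value outside its range is refused whole. The fingers move at their own pace and stop on an object; FORCE is the grip in N (left out, the last holds). Time passes only in rows, so rows that do not move let the fingers close. It gives the time, the measured TCP pose, the force, the opening and the grip force at its end, in the units of the state.
- ctrl.get_state(): the state, without advancing time (a new reading comes with each control period).
- ctrl.get_image(name): name is "scene" or "top" or "wrist"; returns (picture, depth): 480x640x3 uint8, blue, green, red; 480x640 float32, m along the optical axis (not along the pixel's ray), 0 where there is no reading.
- ctrl.camera_info(name): a dict with "intrinsics" (3x3 intrinsics, pixels), "R" (3x3) and "t" (3): a world point X has camera coordinates R X + t. Camera axes: x right, y down, z forward; pixel columns grow to the right and rows downward; lengths in m; the calibration is good to about 2 mm. A picture is of the moment at which its call begins: read the wrist's pose just before it. camera_info takes no time and is no camera call; for the wrist camera it gives the pose at the moment of the call.
- ctrl.close_job(): hands the job in; it is judged then, once.
The state is a dict: "time": time; "joint_positions": joint angles; "qd": joint speeds; "joint_torque": joint torques, N m; "position": TCP position; "tool_rot": TCP orientation; "ft_force": force on the tool from outside, world axes, zero at the start; "torque": the same for the moment, N m; "grip_width": opening from 0.0 (shut) to 1.0 (fully open); "grip_force": force on a finger pad.
Only numpy, scipy, OpenCV 4.12 (cv2) and the standard library are available. Lean on these libraries where they do the work, as an engineer would, in place of code of your own. Each camera call takes 0.05 s, during which the arm holds its last target. There are 200 camera calls.

## Working session

There is one attempt and no reset: what is moved stays moved. The work goes in short steps, Python scripts to look and compute and a shell command to move; the robot and the scene stay as the last step left them, time stands still between calls to the robot, and variables do not carry over. Pictures are saved under pics/ and viewed, at most 10 in all, crops included, and the job is handed in when it is done.

```bash
mkdir -p pics; cat > h.py <<'E'
import numpy as np, cv2
from bench import ctrl
from scipy.spatial.transform import Rotation as Ro
def grab(n,f=None):
    ci=ctrl.camera_info(n); im,d=ctrl.get_image(n)
    if f: cv2.imwrite('pics/'+f,im); np.savez('pics/'+f[:-4]+'.npz',im=im,d=d,K=ci['intrinsics'],R=ci['R'],t=ci['t'])
    return im,d,ci
def load(f):
    z=np.load('pics/'+f+'.npz'); return z['im'],z['d'],dict(intrinsics=z['K'],R=z['R'],t=z['t'])
def cloud(d,ci):
    K=np.array(ci['intrinsics']);R=np.array(ci['R']);t=np.array(ci['t']).ravel()
    v,u=np.mgrid[:d.shape[0],:d.shape[1]]
    P=np.stack([(u-K[0,2])/K[0,0]*d,(v-K[1,2])/K[1,1]*d,d],-1)
    return (P-t)@R
def ray(u,v,ci,z):
    K=np.array(ci['intrinsics']);R=np.array(ci['R']);t=np.array(ci['t']).ravel()
    c=-R.T@t; w=R.T@np.array([(u-K[0,2])/K[0,0],(v-K[1,2])/K[1,1],1]); return c+w*(z-c[2])/w[2]
def tri(a,b):
    # a,b = (u,v,ci): least-squares meeting point of two rays
    M=np.zeros((3,3));q=np.zeros(3)
    for u,v,ci in (a,b):
        p0=ray(u,v,ci,0);p1=ray(u,v,ci,.3);w=(p1-p0)/np.linalg.norm(p1-p0)
        A=np.eye(3)-np.outer(w,w);M+=A;q+=A@p0
    return np.linalg.solve(M,q)
def proj(X,ci):
    K=np.array(ci['intrinsics']);p=np.array(ci['R'])@X+np.array(ci['t']).ravel();p=K@p;return p[:2]/p[2]
E
python3 - <<'E'
from h import *
for n in('top','scene'):
    im,d,ci=grab(n,n+'0.png'); print(n,-np.array(ci['R']).T@np.array(ci['t']).ravel(),ci['intrinsics'][0][0])
s=ctrl.get_state();print(s['position'],s['tool_rot'],s['time'],s['ft_force'])
print(Ro.from_rotvec(s['tool_rot']).as_matrix().round(3))
E
```

```text
top [ 0.25630493 -0.00772143  1.26615289] 544.432899423273
scene [1.03349335 0.8348075  0.91445594] 535.8001437920134
[ 0.2729379  -0.58936389  0.22157977] [-3.06635307e+00 -6.75684884e-01  7.03964653e-04] 0.1 [ 0.21763703 -0.25363989  0.99076197]
[[ 0.907  0.42  -0.001]
 [ 0.42  -0.907  0.002]
 [-0.    -0.002 -1.   ]]
```

View pics/top0.png

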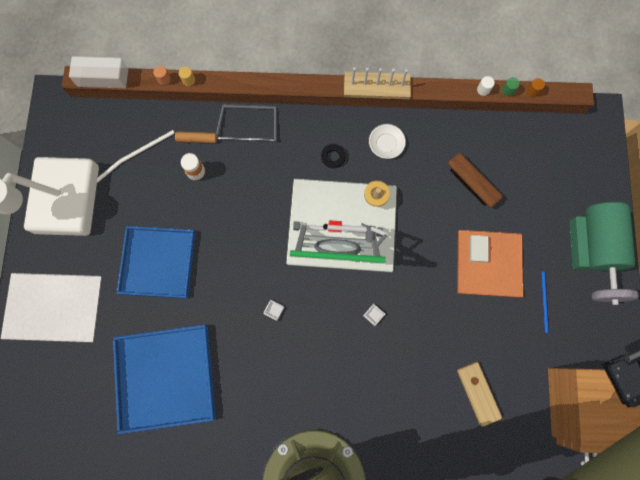

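View pics/scene0.png

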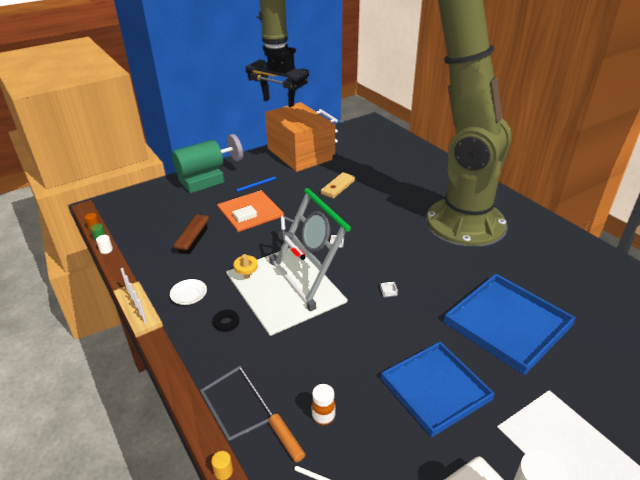

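Top view: the brass ring is at (377,193), and the only thing like it is the black ring at (333,156). The tray candidates are the small blue one at (156,262) and the large one at (164,379), so I take the small one. The board at (490,263) is not needed. The rail is the green bar at (338,256) and the leg pad is red at (335,226). In the scene view the ring is at (246,265), the pad at (297,252) and the small tray at (436,387).

```bash
python3 - <<'E'
from h import *
T=load('top0');S=load('scene0')
rng={'ring':((15,130,120),(30,255,255)),'pad':((0,180,120),(4,255,255)),'rail':((55,150,80),(70,255,255)),'tray':((100,150,60),(118,255,255)),'plate':((0,0,150),(90,50,255))}
roi={'top0':{'ring':(360,175,395,212),'pad':(315,210,355,240),'rail':(280,240,400,270),'tray':(105,215,205,305),'plate':(280,170,405,280)},
'scene0':{'ring':(230,250,262,280),'pad':(285,240,310,265),'rail':(300,185,355,235),'tray':(375,340,500,435),'plate':(220,230,350,330)}}
for k,(lo,hi) in rng.items():
    C=[]
    for f,(im,d,ci) in(('top0',T),('scene0',S)):
        m=cv2.inRange(cv2.cvtColor(im,cv2.COLOR_BGR2HSV),lo,hi);x0,y0,x1,y1=roi[f][k]
        q=np.zeros_like(m);q[y0:y1,x0:x1]=m[y0:y1,x0:x1]
        P=cloud(d,ci)[(q>0)&(d>0)]
        v,u=np.nonzero(q);r=cv2.minAreaRect(np.c_[u,v].astype(np.float32));C.append((*r[0],ci))
        print(k,f,len(P),'rect',np.round(r[0],1),np.round(r[1],1),round(r[2],1),'cloud med',np.median(P,0).round(4),'p5',np.percentile(P,3,0).round(3),'p95',np.percentile(P,97,0).round(3))
        if k in('rail','tray','plate'):
            print('  corners',np.round([ray(a,b,ci,{'rail':.205,'tray':.02,'plate':.012}[k])[:2] for a,b in cv2.boxPoints(r)],3).tolist())
        if k=='rail': 
            w=P[:,:2]-P[:,:2].mean(0); vv=np.linalg.svd(w,full_matrices=False)[2][0];s=w@vv
            print('  dir',vv,'ends',P[np.argmin(s)],P[np.argmax(s)])
    print('  tri',tri(*C).round(4))
im=T[0];a=cv2.resize(im[165:285,275:405],None,fx=6,fy=5,interpolation=cv2.INTER_CUBIC)[:, :]
b=cv2.resize(S[0][180:330,215:355],None,fx=4,fy=4,interpolation=cv2.INTER_CUBIC)
a=cv2.resize(im[165:285,275:405],(400,370),interpolation=cv2.INTER_CUBIC);b=cv2.resize(b,(400,430))
c=np.zeros((430,800,3),np.uint8);c[:370,:400]=a;c[:,400:]=b;cv2.imwrite('pics/crop0.png',c)
E
```

```text
ring top0 388 rect [377. 193.] [24. 24.] 90.0 cloud med [ 0.6415 -0.1244  0.0596] p5 [ 0.614 -0.149  0.005] p95 [ 0.683 -0.099  0.064]
ring scene0 393 rect [245.2 264.2] [21.2 22.6] 41.2 cloud med [ 0.6477 -0.118   0.0584] p5 [ 0.619 -0.147  0.018] p95 [ 0.672 -0.095  0.078]
  tri [ 0.6434 -0.1251  0.0522]
pad top0 38 rect [334.2 225.9] [11.   9.2] 6.3 cloud med [ 0.5508 -0.0271  0.1218] p5 [ 0.536 -0.039  0.116] p95 [ 0.554 -0.017  0.126]
pad scene0 40 rect [296.8 252.7] [13.8  4.8] 29.1 cloud med [ 0.5562 -0.0233  0.1208] p5 [ 0.549 -0.036  0.115] p95 [ 0.56  -0.012  0.125]
  tri [ 0.5477 -0.0277  0.1112]
rail top0 438 rect [337.5 255.8] [93.5  5.3] 4.4 cloud med [ 0.4606 -0.0364  0.2111] p5 [ 0.454 -0.12   0.207] p95 [0.467 0.053 0.215]
  corners [[0.461, 0.059], [0.472, 0.059], [0.463, -0.126], [0.453, -0.126]]
  dir [-0.04051482 -0.99917894] ends [0.46582336 0.0586978  0.20981364] [ 0.45355135 -0.12521401  0.2110601 ]
rail scene0 365 rect [327. 209.] [60.9  6.2] 42.4 cloud med [ 0.466  -0.0262  0.209 ] p5 [ 0.289 -0.23   0.001] p95 [0.472 0.061 0.213]
  corners [[0.469, -0.127],
[... 394 characters left out ...]
ay scene0 6166 rect [451.1 380.1] [ 80.7 122.4] 61.7 cloud med [0.4699 0.387  0.006 ] p5 [0.312 0.308 0.002] p95 [0.553 0.464 0.021]
  corners [[0.558, 0.304], [0.251, 0.309], [0.335, 0.489], [0.598, 0.467]]
  tri [0.4595 0.3916 0.0266]
plate top0 6547 rect [341.9 224.8] [106.3  86. ] 4.0 cloud med [ 0.5904 -0.0383  0.0133] p5 [ 0.474 -0.165  0.008] p95 [0.676 0.072 0.154]
  corners [[0.476, 0.082], [0.687, 0.077], [0.677, -0.18], [0.467, -0.166]]
plate scene0 5872 rect [300.8 277.4] [ 89.5 120.2] 57.8 cloud med [ 0.5776 -0.019   0.0128] p5 [ 0.482 -0.145  0.007] p95 [0.679 0.077 0.145]
  corners [[0.679, -0.171], [0.301, -0.267], [0.388, 0.076], [0.7, 0.117]]
  tri [ 0.5554 -0.0352  0.0367]
```

View pics/crop0.png

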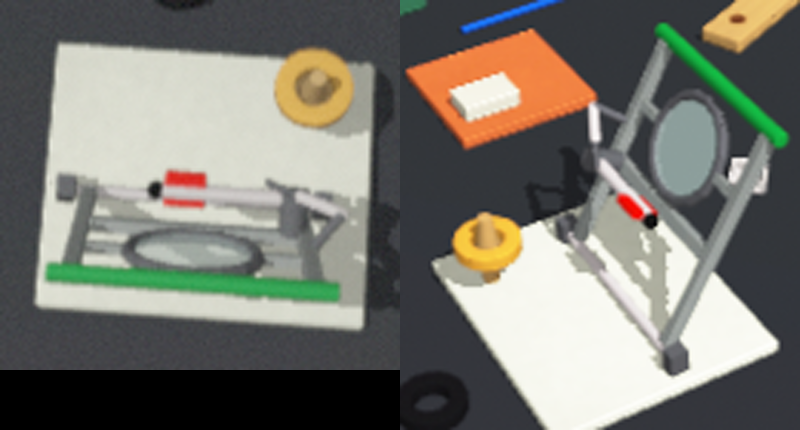

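The crop confirms the choice: the brass ring is on the post at the far right corner of the plate, the red pad is on the stowed leg, and the green rail leans towards the robot. Estimates, in m:

| Item | Measured position | Check |
|---|---|---|
| Ring centre | (0.643, -0.125), top face z = 0.060 | expected z 0.059 |
| Tray centre | about (0.471, 0.386) | |
| Stand origin | about (0.562, -0.037), yaw -2.3° | fits plate and rail |
| Pad | about (0.548, -0.028, 0.112) | |

I'll approach above the ring and look with the wrist camera.

```bash
python3 -m handwheel '[[0.087,0,0,0,0,0,8.3],[0.087,0,0,0,0,0,8.3],[0.087,0,0,0,0,0,8.3]]' 20; python3 -m handwheel '[[0.087,0.037,-0.0464,0,0,0,0],[0.087,0.037,-0.0464,0,0,0,0],[0.087,0.037,-0.0464,0,0,0,0],[0.087,0.037,-0.0464,0,0,0,0],[0.087,0.037,-0.0464,0,0,0,0],[0.087,0.037,-0.0464,0,0,0,0],[0.087,0.037,-0.0464,0,0,0,0],[0.087,0.037,-0.0464,0,0,0,0],[0.087,0.037,-0.0464,0,0,0,0],[0.087,0.037,-0.0464,0,0,0,0],[0.087,0,0,0,0,0,0]]'
python3 - <<'E'
from h import *
im,d,ci=grab('wrist','w1.png')
s=ctrl.get_state();R=Ro.from_rotvec(s['tool_rot']).as_matrix();print(s['position'],R.round(3).tolist(),s['joint_positions'])
hs=cv2.cvtColor(im,cv2.COLOR_BGR2HSV);m=cv2.inRange(hs,(15,130,120),(30,255,255))
P=cloud(d,ci);near=(np.hypot(P[...,0]-.643,P[...,1]+.125)<.06)&(P[...,2]>.03)
m[~near]=0
cs=max(cv2.findContours(m,0,1)[0],key=cv2.contourArea)
(c,r)=cv2.minEnclosingCircle(cs);print(c,r,'at .059',ray(*c,ci,.059)); 
r0=load('top0');print('top .059',ray(377,193,r0[2],.059),'tri',tri((*c,ci),(377,193,r0[2])))
q=(m>0)&(P[...,2]>.054)&(P[...,2]<.066);print(q.sum(),np.median(P[q],0),P[q].min(0),P[q].max(0))
E
```

```text
time: 0.48
position: [0.273, -0.5895, 0.2219]
tool_rot: [-3.141, 0.009, 0.001]
ft_force: [0.2, -0.1, -0.3]
grip_width: 1.0
grip_force: 0.0
time: 1.85
position: [0.6455, -0.1184, 0.2215]
tool_rot: [-3.137, -0.015, 0.0]
ft_force: [-0.5, -0.5, 0.0]
grip_width: 0.995
grip_force: 0.0
[ 0.64420514 -0.12254238  0.22149985] [[1.0, 0.005, -0.001], [0.005, -1.0, 0.002], [-0.001, -0.002, -1.0]] [ 0.4228883   0.35684061 -0.35849895  1.42526805  0.12349967  1.38333804
 -1.50405235]
(323.3329772949219, 221.1763458251953) 36.480594635009766 at .059 [ 0.64566524 -0.12458621  0.059     ]
top .059 [ 0.64161934 -0.12472287  0.059     ] tri [ 0.64397747 -0.12506338  0.05176124]
3089 [ 0.64594343 -0.12545933  0.05926213] [ 0.61542229 -0.15321709  0.05400367] [ 0.67398346 -0.09640471  0.06226825]
```

View pics/w1.png

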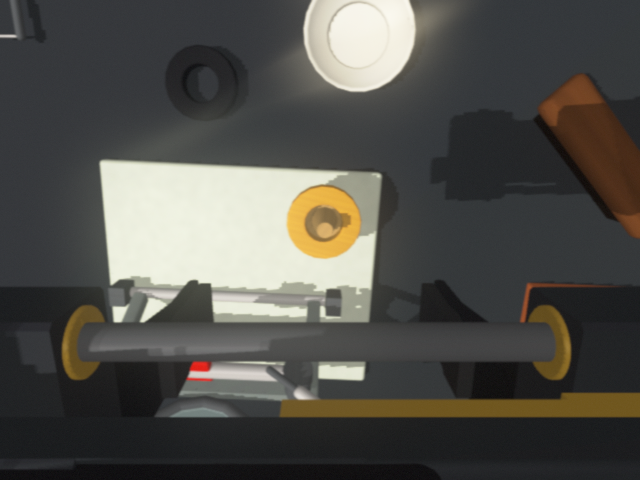

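The wrist view shows the ring at (323,221), i.e. (0.645, -0.125) with its top at z = 0.059, which agrees with the other views. I'll descend and grip.

```bash
python3 -m handwheel '[[0.087,0.001,0.0025,0.04,0,0,0],[0.087,0,0,0.04,0,0,0],[0.087,0,0,0.04,0,0,0],[0.087,0,0,0.04,0,0,0],[0.087,0,0,0.0265,0,0,0],[0.087,0,0,0,0,0,0],[0.05,0,0,0,0,0,0],[0.05,0,0,0,0,0,0],[0.05,0,0,0,0,0,0],[0.05,0,0,0,0,0,0]]' 20;  python3 -m handwheel '[[0.05,0,0,-0.01,0,0,0],[0.05,0,0,-0.02,0,0,0],[0.05,0,0,-0.02,0,0,0],[0.05,0,0,-0.03,0,0,0],[0.05,0,0,-0.03,0,0,0],[0.05,0,0,-0.03,0,0,0],[0.05,0,0,0,0,0,0]]'
```

```text
time: 3.15
position: [0.6456, -0.1274, 0.0374]
tool_rot: [-3.141, -0.0, -0.004]
ft_force: [0.1, 2.9, 3.5]
grip_width: 0.672
grip_force: 19.9
time: 4.03
position: [0.6466, -0.1292, 0.1804]
tool_rot: [3.14, -0.002, 0.011]
ft_force: [0.0, 0.1, -1.9]
grip_width: 0.668
grip_force: 19.9
```

Ring gripped (opening 58 mm) and weighing about 1.9 N. I'll carry it round the far side of the frame to the tray.

```bash
python3 -m handwheel '[[0.05,0,-0.03,0,0,0,0],[0.05,0,-0.055,0,0,0,0],[0.05,0,-0.055,0,0,0,0],[0.05,0,-0.055,0,0,0,0],[0.05,0,-0.055,0,0,0,0],[0.05,0,-0.055,0,0,0,0],[0.05,-0.04,-0.045,0,0,0,0],[0.05,-0.04,-0.045,0,0,0,0],[0.05,-0.04,-0.045,0,0,0,0],[0.05,-0.04,-0.045,0,0,0,0],[0.05,-0.015,-0.03,0,0,0,0],[0.05,0,0,0,0,0,0]]'
python3 - <<'E'
from h import *
im,d,ci=grab('wrist','w2.png');P=cloud(d,ci)
s=ctrl.get_state();print(s['position'],s['tool_rot'],s['grip_width'],s['joint_positions'])
m=cv2.inRange(cv2.cvtColor(im,cv2.COLOR_BGR2HSV),(15,130,120),(30,255,255));
q=(m>0)&(np.hypot(P[...,0]-s['position'][0],P[...,1]-s['position'][1])<.045);print(q.sum(),P[q].min(0),P[q].max(0)) if q.any() else 0
im,d,ci=grab('top','t2.png')
E
```

```text
time: 5.52
position: [0.4664, 0.3897, 0.1752]
tool_rot: [-3.141, -0.01, 0.003]
ft_force: [-0.3, 0.1, -2.4]
grip_width: 0.67
grip_force: 19.9
[0.46850214 0.3871634  0.17503421] [ 3.14044559e+00  3.71917216e-03 -1.85126775e-03] 0.6712439020712856 [-0.23928452  0.31564933 -0.60116286  1.60633632  0.18431878  1.27859786
 -2.43941013]
18195 [0.43646045 0.34825859 0.17844594] [0.50115671 0.42341838 0.2772193 ]
```

View pics/w2.png

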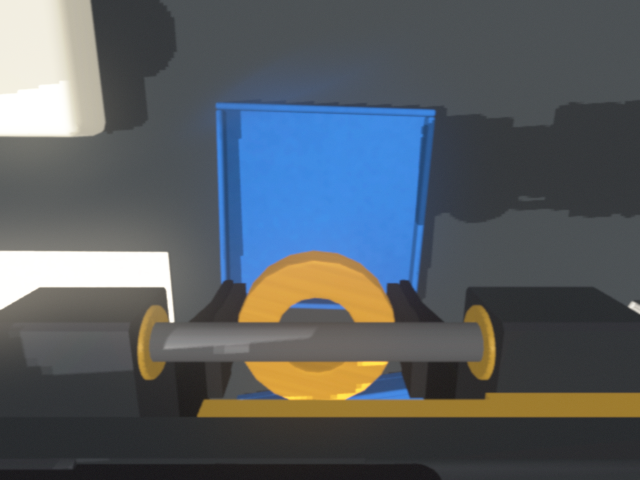

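The ring is held flat between the pads at (318,325). The small tray lies below it, with far corners at about (218,105) and (435,112). I'll check those corners against the estimated tray centre.

```bash
python3 - <<'E'
from h import *
im,d,ci=load('w2');print(ray(218,105,ci,.02),ray(435,112,ci,.02))
P=cloud(d,ci);b=cv2.inRange(cv2.cvtColor(im,cv2.COLOR_BGR2HSV),(100,150,60),(118,255,255))>0
q=b&(P[...,2]>.013)&(P[...,2]<.03)&(P[...,0]>.35);print(P[q].min(0),P[q].max(0));q=b&(P[...,2]<.013);print('floor z',np.median(P[q][:,2]))
E
python3 -m handwheel '[[0.05,0.002,0,0.04,0,0,0],[0.05,0,0,0.04,0,0,0],[0.05,0,0,0.04,0,0,0],[0.05,0,0,0.025,0,0,0],[0.05,0,0,0,0,0,0]]'
```

```text
[0.55332513 0.46009652 0.02      ] [0.54958291 0.30286554 0.02      ]
[0.39497259 0.30323239 0.01300731] [0.55491899 0.46497493 0.02303155]
floor z 0.005396728750324152
time: 6.25
position: [0.4716, 0.3829, 0.0281]
tool_rot: [3.137, -0.006, -0.007]
ft_force: [0.3, -0.7, -0.6]
grip_width: 0.666
grip_force: 19.9
```

```bash
python3 -m handwheel '[[0.05,0,0,0.01,0,0,0],[0.05,0,0,0.008,0,0,0],[0.05,0,0,0.003,0,0,0],[0.05,0,0,0.002,0,0,0],[0.05,0,0,0,0,0,0],[0.05,0,0,0,0,0,0]]' 8
python3 -c "
from h import *
print([ (ctrl.get_state()[k]) for k in('position','ft_force','grip_force')])
im,d,ci=grab('wrist','w3.png');P=cloud(d,ci)
m=cv2.inRange(cv2.cvtColor(im,cv2.COLOR_BGR2HSV),(15,130,120),(30,255,255))>0
m[:270]=0;m[320:]=0;q=m&(abs(P[...,1]-.384)<.04);print('ring top z',np.percentile(P[q][:,2],[5,30,50,70,95]))"
```

```text
time: 7.0
position: [0.4721, 0.3867, 0.0083]
tool_rot: [-3.141, 0.001, -0.001]
ft_force: [-0.6, -0.3, -3.1]
grip_width: 0.674
grip_force: 8.0
[array([0.47208677, 0.38669581, 0.0082886 ]), array([-0.56551908, -0.25476251, -3.0919896 ]), 7.964383905471095]
ring top z [0.0287205  0.02982109 0.03018062 0.03057539 0.09144504]
```

```bash
python3 -m handwheel '[[0.05,0,0,0.002,0,0,0],[0.05,0,0,0.0015,0,0,0],[0.05,0,0,0,0,0,0],[0.05,0,0,0,0,0,0]]' 5
python3 -m handwheel '[[0.05,0,0,0,0,0,0],[0.05,0,0,0,0,0,0],[0.05,0,0,0,0,0,0]]' 3
```

```text
time: 7.55
position: [0.4721, 0.3866, 0.0055]
tool_rot: [3.141, -0.001, 0.001]
ft_force: [-2.0, -2.0, 5.7]
grip_width: 0.673
grip_force: 9.7
time: 7.92
position: [0.4721, 0.3866, 0.0055]
tool_rot: [3.141, -0.001, 0.001]
ft_force: [-1.8, -1.9, 5.1]
grip_width: 0.676
grip_force: 8.8
```

Fingertips are now on the tray floor and the ring is about 8 mm above it at most. I'll release, rise and check.

```bash
python3 -m handwheel '[[0.062,0,0,-0.0005,0,0,0],[0.07,0,0,0,0,0,0],[0.072,0,0,0,0,0,0],[0.072,0,0,0,0,0,0]]'
python3 -m handwheel '[[0.074,0,0,-0.02,0,0,0],[0.074,0,0,-0.04,0,0,0],[0.074,0,0,-0.06,0,0,0],[0.074,0,0,-0.06,0,0,0],[0.074,0,0,-0.06,0,0,0],[0.074,0,0,0,0,0,0]]'
python3 -c "
from h import *
print(ctrl.get_state()['position'])
im,d,ci=grab('top','t4.png');P=cloud(d,ci);w,dw,cw=grab('wrist','w4.png')
for n,im,P in(('t',im,P),('w',w,cloud(dw,cw))):
  q=(cv2.inRange(cv2.cvtColor(im,cv2.COLOR_BGR2HSV),(15,130,120),(30,255,255))>0)&(abs(P[...,1]-.384)<.07)&(abs(P[...,0]-.47)<.07)&(P[...,2]<.04);print(n,q.sum(),P[q].mean(0),P[q].min(0),P[q].max(0)) if q.any() else 0
  q=(cv2.inRange(cv2.cvtColor(im,cv2.COLOR_BGR2HSV),(0,180,120),(4,255,255))>0)&(P[...,2]>.1)&(abs(P[...,0]-.55)<.1);print(q.sum(),P[q].mean(0)) if q.any() else 0
"
```

```text
time: 8.43
position: [0.4723, 0.3875, 0.0056]
tool_rot: [-3.14, 0.001, -0.002]
ft_force: [0.5, 1.9, 3.0]
grip_width: 0.821
grip_force: 1.7
time: 9.18
position: [0.4737, 0.3883, 0.2519]
tool_rot: [-3.136, 0.002, -0.014]
ft_force: [0.3, 1.9, -0.4]
grip_width: 0.844
grip_force: 0.0
[0.47368385 0.38826362 0.25194918]
t 291 [0.47005775 0.3811179  0.01990018] [0.43848324 0.35533282 0.01090109] [0.49533177 0.41220937 0.02712446]
41 [ 0.54952535 -0.02726704  0.12139863]
w 2181 [0.47081021 0.38508824 0.01914036] [0.44081944 0.35475016 0.00404657] [0.4997773  0.41397976 0.02193168]
```

The ring is flat in the tray (top at z = 0.019, centre (0.471, 0.385)). Next is the leg: I'll check the pad's surface tilt and the clearance around the leg hinge.

```bash
python3 - <<'E'
from h import *
for f in('top0','w1','scene0','t4'):
    im,d,ci=load(f);P=cloud(d,ci)
    q=(cv2.inRange(cv2.cvtColor(im,cv2.COLOR_BGR2HSV),(0,150,80),(5,255,255))>0)&(P[...,2]>.09)&(abs(P[...,0]-.55)<.04)&(abs(P[...,1]+.03)<.05)
    Q=P[q]
    if len(Q)>5:
        c=np.linalg.lstsq(np.c_[Q-Q.mean(0)][:,:2],(Q-Q.mean(0))[:,2],rcond=None)[0]
        print(f,len(Q),'mean',Q.mean(0).round(4),'min',Q.min(0).round(3),'max',Q.max(0).round(3),'slope dz/dx,dy',c.round(2))
    b=(P[...,0]>.50)&(P[...,0]<.64)&(P[...,1]>-.2)&(P[...,1]<.07)&(P[...,2]>.02)&(P[...,2]<.3)
    Q=P[b]
    for y in np.arange(-.19,.07,.02):
        s=Q[abs(Q[:,1]-y)<.01]
        if len(s): i=s[:,2].argmax();print('  y%.2f maxz %.3f at x %.3f'%(y,s[i,2],s[i,0]),end=';')
    print()
E
```

```text
top0 68 mean [ 0.5471 -0.0283  0.1195] min [ 0.535 -0.041  0.109] max [ 0.556 -0.015  0.126] slope dz/dx,dy [ 0.51 -0.01]
  y-0.15 maxz 0.147 at x 0.524;  y-0.13 maxz 0.153 at x 0.524;  y-0.11 maxz 0.142 at x 0.533;  y-0.09 maxz 0.133 at x 0.543;  y-0.07 maxz 0.137 at x 0.502;  y-0.05 maxz 0.137 at x 0.501;  y-0.03 maxz 0.139 at x 0.501;  y-0.01 maxz 0.137 at x 0.502;  y0.01 maxz 0.143 at x 0.502;  y0.03 maxz 0.124 at x 0.510;  y0.05 maxz 0.149 at x 0.500;
w1 218 mean [ 0.5493 -0.0363  0.1189] min [ 0.527 -0.043  0.099] max [ 0.558 -0.024  0.124] slope dz/dx,dy [0.57 0.08]
  y-0.17 maxz 0.275 at x 0.640;  y-0.15 maxz 0.062 at x 0.627;  y-0.13 maxz 0.139 at x 0.540;  y-0.11 maxz 0.139 at x 0.541;  y-0.09 maxz 0.132 at x 0.545;  y-0.07 maxz 0.284 at x 0.640;  y-0.05 maxz 0.124 at x 0.557;  y-0.03 maxz 0.124 at x 0.557;  y-0.01 maxz 0.125 at x 0.514;  y0.01 maxz 0.027 at x 0.566;  y0.03 maxz 0.056 at x 0.555;  y0.05 maxz 0.056 at x 0.555;
scene0 50 mean [ 0.5527 -0.0244  0.1189] min [ 0.526 -0.042  0.098] max [ 0.56  -0.006  0.126] slope dz/dx,dy [0.57 0.04]
  y-0.15 maxz 0.146 at x 0.526;  y-0.13 maxz 0.151 at x 0.529;  y-0.11 maxz 0.145 at x 0.500;  y-0.09 maxz 0.133 at x 0.548;  y-0.07 maxz 0.147 at x 0.500;  y-0.05 maxz 0.142 at x 0.502;  y-0.03 maxz 0.144 at x 0.500;  y-0.01 maxz 0.142 at x 0.501;  y0.01 maxz 0.151 at x 0.500;  y0.03 maxz 0.152 at x 0.501;  y0.05 maxz 0.156 at x 0.501;
t4 68 mean [ 0.5472 -0.0281  0.1202] min [ 0.534 -0.041  0.11 ] max [ 0.556 -0.015  0.128] slope dz/dx,dy [0.45 0.  ]
  y-0.15 maxz 0.143 at x 0.522;  y-0.13 maxz 0.152 at x 0.518;  y-0.11 maxz 0.146 at x 0.530;  y-0.09 maxz 0.131 at x 0.542;  y-0.07 maxz 0.138 at x 0.502;  y-0.05 maxz 0.139 at x 0.501;  y-0.03 maxz 0.139 at x 0.500;  y-0.01 maxz 0.136 at x 0.502;  y0.01 maxz 0.143 at x 0.502;  y0.03 maxz 0.126 at x 0.512;  y0.05 maxz 0.149 at x 0.502;
```

```bash
python3 -m handwheel '[[0,0.0112,0.0595,0,0,0,0],[0,0.0112,0.0595,0,0,0,0],[0,0.0112,0.0595,0,0,0,0],[0,0.0112,0.0595,0,0,0,0],[0,0.0112,0.0595,0,0,0,0],[0,0.0112,0.0595,0,0,0,0],[0,0.0112,0.0595,0,0,0,0],[0,0,0,0,0,0,0],[0,0,0,0.04,0,0,0],[0,0,0,0.04,0,0,0],[0,0,0,0.03,0,0,0],[0,0,0,0,0,0,0]]' 10
python3 -c "
from h import *
s=ctrl.get_state();print(s['position'],s['tool_rot'],s['grip_width'],s['ft_force'])"
```

```text
time: 10.78
position: [0.5465, -0.0293, 0.1312]
tool_rot: [-3.141, -0.0, 0.013]
ft_force: [0.9, -0.0, 0.1]
grip_width: 0.006
grip_force: 0.0
[ 0.54653613 -0.02925778  0.13122265] [-3.1406356e+00 -2.2532177e-04  1.3497952e-02] 0.006213542091195593 [ 0.85512844 -0.00742104  0.0718615 ]
```

```bash
python3 -m handwheel '[[0,0.005,0,0.006,0,0,0],[0,0,0,0.006,0,0,0],[0,0,0,0.005,0,0,0],[0,0.004,0,0.006,0,0,0],[0,0,0,0,0,0,0]]'
```

```text
time: 11.4
position: [0.5634, -0.0309, 0.1154]
tool_rot: [3.14, -0.002, 0.015]
ft_force: [4.2, -1.0, 8.4]
grip_width: 0.01
grip_force: 4.0
```

```bash
python3 -m handwheel '[[0,0.009,0.002,0.008,0,0,0],[0,0.009,0.002,0.008,0,0,0],[0,0,0,0,0,0,0]]'
```

```text
time: 11.78
position: [0.5784, -0.0342, 0.0968]
tool_rot: [3.142, -0.002, 0.004]
ft_force: [2.4, -0.7, 4.0]
grip_width: 0.006
grip_force: 1.8
```

```bash
python3 -m handwheel '[[0,0.007,0.004,0.008,0,0,0],[0,0.007,0.004,0.008,0,0,0],[0,0,0,0,0,0,0]]'
```

```text
time: 12.15
position: [0.5899, -0.0425, 0.0782]
tool_rot: [-3.141, 0.002, 0.006]
ft_force: [0.0, 0.2, 0.5]
grip_width: 0.003
grip_force: 0.0
```

```bash
python3 -m handwheel '[[0,0.006,0.005,0.008,0,0,0],[0,0.004,0.005,0.006,0,0,0],[0,0,0,0,0,0,0]]'; python3 -c "
from h import *
im,d,ci=grab('scene','s5.png')
cv2.imwrite('pics/s5c.png',cv2.resize(im[130:330,200:400],(600,600),interpolation=cv2.INTER_CUBIC))"
```

```text
time: 12.52
position: [0.6007, -0.0529, 0.0651]
tool_rot: [3.141, -0.003, -0.002]
ft_force: [-0.6, 0.1, 0.2]
grip_width: 0.004
grip_force: 0.0
```

View pics/s5c.png

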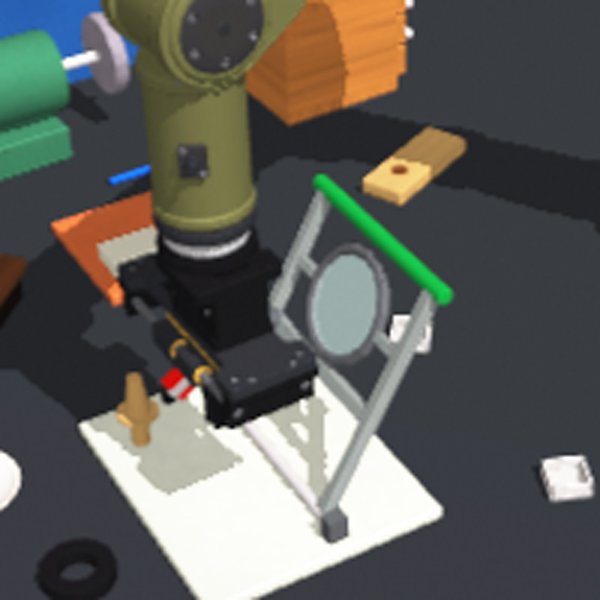

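The scene crop shows the leg swung down, with the red pad at (175,382) beyond the gripper near the post, and the frame still leaning. I'll rise, cross over the rail to the robot's side, and check the leg on the way.

```bash
python3 -m handwheel '[[0,0.003,0,-0.03,0,0,0],[0,0,0,-0.055,0,0,0],[0,0,0,-0.055,0,0,0],[0,0,0,-0.055,0,0,0],[0,0,0,-0.03,0,0,0],[0,-0.045,0.012,0,0,0,0],[0,-0.045,0.012,0,0,0,0],[0,-0.045,0.012,0,0,0,0],[0,-0.035,0.011,0,0,0,0],[0,0,0,0,0,0,0],[0,0,0,0,0,0,0]]'
python3 -c "
from h import *
s=ctrl.get_state();print(s['position'],s['tool_rot'],s['joint_positions'],s['ft_force'])
im,d,ci=grab('scene','s6.png');P=cloud(d,ci)
q=(cv2.inRange(cv2.cvtColor(im,cv2.COLOR_BGR2HSV),(0,150,80),(5,255,255))>0)&(P[...,2]>.02)&(abs(P[...,0]-.59)<.08)&(abs(P[...,1]+.1)<.06)
print('pad',q.sum(),P[q].mean(0) if q.any() else 0,'expect down (.601,-.119,.061)')
q=(cv2.inRange(cv2.cvtColor(im,cv2.COLOR_BGR2HSV),(55,150,80),(70,255,255))>0)&(P[...,2]>.18)&(P[...,0]>.4)
print('rail',P[q].mean(0))"
```

```text
time: 13.95
position: [0.4346, -0.0984, 0.2915]
tool_rot: [3.141, -0.0, 0.002]
ft_force: [1.0, 0.6, 1.2]
grip_width: 0.003
grip_force: 0.0
[ 0.43461281 -0.09841799  0.29150339] [ 3.14135058e+00 -1.48610620e-04  2.33597655e-03] [ 0.43161588 -0.13633339 -0.23986465  1.80701844 -0.03252389  1.46559918
 -1.37362965] [0.9566437  0.59880263 1.17416864]
pad 71 [ 0.6040719  -0.11854791  0.06685923] expect down (.601,-.119,.061)
rail [ 0.46780422 -0.02041101  0.21081488]
```

The leg is down: the pad is at (0.604, -0.119, 0.067), as expected. I'll go down behind the rail and push it upright gently.

```bash
python3 -m handwheel '[[0,-0.005,0,0.03,0,0,0],[0,0,0,0.03,0,0,0],[0,0,0,0.02,0,0,0],[0,0,0,0.014,0,0,0],[0,0,0,0,0,0,0]]'
```

```text
time: 14.62
position: [0.4288, -0.0985, 0.1961]
tool_rot: [-3.141, -0.0, 0.003]
ft_force: [0.3, 0.4, -0.2]
grip_width: 0.007
grip_force: 0.0
```

```bash
python3 -m handwheel '[[0,0.01,0,0,0,0,0],[0,0.01,0,0,0,0,0],[0,0.01,0,0,0,0,0],[0,0.01,0,0,0,0,0],[0,0.01,0,-0.002,0,0,0],[0,0.01,0,-0.002,0,0,0],[0,0.01,0,-0.002,0,0,0],[0,0.01,0,0,0,0,0],[0,0.01,0,0,0,0,0],[0,0,0,0,0,0,0]]'
```

```text
time: 15.88
position: [0.5195, -0.0988, 0.2027]
tool_rot: [-3.141, 0.0, 0.0]
ft_force: [-2.2, -0.1, 1.3]
grip_width: 0.002
grip_force: 0.8
```

```bash
python3 -m handwheel '[[0,0.006,0,0,0,0,0],[0,0.006,0,0,0,0,0],[0,0.005,0,0,0,0,0],[0,0.004,0,0,0,0,0],[0,0,0,0,0,0,0],[0,0,0,0,0,0,0]]'
```

```text
time: 16.62
position: [0.5398, -0.099, 0.2029]
tool_rot: [3.142, -0.001, -0.0]
ft_force: [-2.2, -0.4, 0.4]
grip_width: 0.003
grip_force: 0.7
```

```bash
python3 -m handwheel '[[0,0.003,0,0,0,0,0],[0,0.002,0,0,0,0,0],[0,0,0,0,0,0,0],[0,0,0,0,0,0,0]]'
```

```text
time: 17.12
position: [0.5448, -0.0992, 0.2031]
tool_rot: [3.141, -0.001, -0.001]
ft_force: [-3.2, -1.0, 2.1]
grip_width: 0.007
grip_force: 1.5
```

```bash
python3 -m handwheel '[[0,0.002,0,0,0,0,0],[0,0.002,0,0,0,0,0],[0,0,0,0,0,0,0],[0,0,0,0,0,0,0]]'
```

```text
time: 17.62
position: [0.5472, -0.0992, 0.203]
tool_rot: [3.141, -0.002, -0.006]
ft_force: [-8.4, -0.6, 5.6]
grip_width: 0.001
grip_force: 4.3
```

```bash
python3 -m handwheel '[[0,0.002,0,0,0,0,0],[0,0.001,0,0,0,0,0],[0,0,0,0,0,0,0],[0,0,0,0,0,0,0]]'; python3 -c "
from h import *
im,d,ci=grab('scene','s7.png');P=cloud(d,ci)
q=(cv2.inRange(cv2.cvtColor(im,cv2.COLOR_BGR2HSV),(55,150,80),(70,255,255))>0)&(P[...,2]>.18)&(P[...,0]>.4)
print('rail',q.sum(),P[q].mean(0))
cv2.imwrite('pics/s7c.png',cv2.resize(im[130:330,200:400],(600,600),interpolation=cv2.INTER_CUBIC))"
```

```text
time: 18.12
position: [0.5486, -0.0993, 0.203]
tool_rot: [3.141, -0.002, -0.012]
ft_force: [-13.6, -1.0, 8.2]
grip_width: 0.004
grip_force: 6.7
rail 346 [ 0.57378096 -0.02056963  0.23702755]
```

View pics/s7c.png

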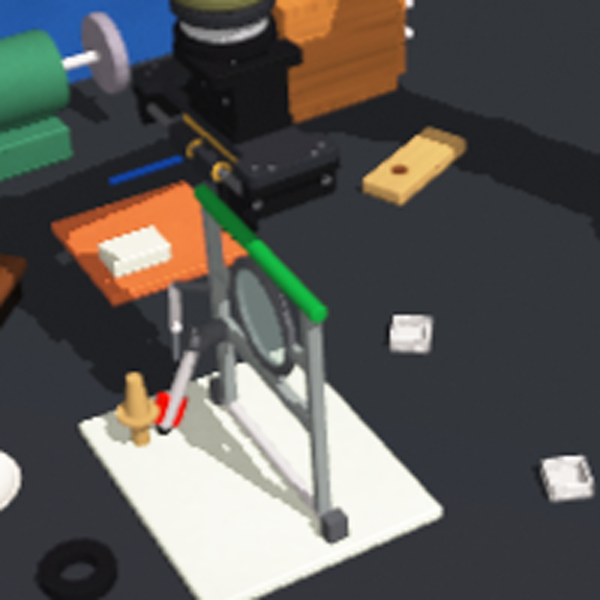

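The scene crop shows the frame standing upright, with the rail at the top between (200,190) and (320,315). The leg's foot is at the base plate at (165,425), and the fingers are pressing behind the rail. The force has risen steeply, so the foot is against its stop. I'll ease off slightly, confirm it is steady, and hand in.

```bash
python3 -m handwheel '[[0,-0.001,0,0,0,0,0],[0,0,0,0,0,0,0],[0,0,0,0,0,0,0],[0,0,0,0,0,0,0]]'; python3 -c "
from h import *
im,d,ci=grab('top','t8.png');P=cloud(d,ci);h=cv2.cvtColor(im,cv2.COLOR_BGR2HSV)
q=(cv2.inRange(h,(15,130,120),(30,255,255))>0)&(abs(P[...,1]-.384)<.07)&(abs(P[...,0]-.47)<.07);print('ring',P[q].mean(0))
print(ctrl.get_state()['ft_force']); print(ctrl.close_job())"
```

```text
time: 18.68
position: [0.5481, -0.0993, 0.203]
tool_rot: [3.141, -0.002, -0.01]
ft_force: [-11.4, 0.9, 7.1]
grip_width: 0.003
grip_force: 5.9
ring [0.46748373 0.38347314 0.01994226]
[-12.23937032  -0.11655041   7.01330603]
the job is handed in; nothing more can be done
None
```

I handed the job in with the ring lying flat in the small blue tray (let go about 8 mm or less above its floor), the leg flipped fully down, and the frame held upright against its foot stop with about 12 N; the hand-in gave no verdict.

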